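Find the stamped dish crate and push it to dispatch

ROBOT

A 7-joint arm with a two-finger parallel gripper is mounted at the origin on the work surface. World frame = base frame: x ahead of the robot, y to its left, z up, the work surface at z = 0. Lengths are in m, angles in rad, forces in N, time in s.
With the tool pointing down it reaches from about 0.4 to 0.925 m from the base axis. Payload 5.6 kg.
Tool frame: the origin (TCP) lies where the fingers leave the gripper's body, on its centre line; the fingertips stand r.finger_overhang ahead of it and the grasp point (between the pads) lies 54 mm ahead of it (r.finger_overhang is the distance from the TCP to the fingertips, in m); z points along the fingers, y is the line along which they close (so a half turn about z gives the same grasp; the last joint's range is limited). The gripper opens to 85 mm and grips with 20 to 120 N. Pads are 22 mm wide; open, the fingers measure 114 mm over their backs; the gripper's body (76 mm by 85 mm) begins 54 mm behind the grasp point. The pads swing forward as they close: fully open they stand 13 mm farther back than shut.
Start: joints at [-1.18, 0.468, -0.012, 1.603, 0.006, 1.071, -0.056], TCP at [0.273, 0.59, 0.304] pointing down, gripper open.
Joint ranges: [-2.53, 2.53], [-0.31, 2.02], [-1.57, 1.55], [0.28, 2.44], [-1.29, 4.43], [0.15, 1.84], [-2.92, 2.92]. Speed limits (rad/s): [2.57, 2.57, 3.14, 3.14, 3.14, 3.14, 3.14].

INTERFACE

Orientations are given as [roll, pitch, yaw] about the fixed x, y, z axes, in that order (R = Rz(yaw) Ry(pitch) Rx(roll)).
In Python, from cell import readout, eyes, order, r gives the robot as it stands.
- The arm moves only by the shell command python3 -m jog 'ROWS' [FORCE]. ROWS is a JSON object of lists of equal length, an entry for each row: "offset": the shift along the world's x, y, z scaled (see below), a list of three; "rotation": the turn, a rotation vector about the world's x, y, z scaled (see below), a list of three; "hand": the finger opening in mm, from 0 to 85.4. A call has 1 to 10 rows; each row is the pose to reach, as a shift and turn from the pose commanded when the call began, turning the shorter way round; what a row does not reach only later rows make up. The controller multiplies each number of a shift by 300 mm and each number of a turn by pi rad. A row lasts 1/10 s, in which the tool goes at most 50 mm and 8.59 degrees, less where a joint would pass 70% of its speed; a pose out of reach is approached as far as the arm can. A call with a number of a shift or a turn outside -1 to 1 is refused whole. A call with a gripper value outside its range is refused whole. The fingers move at their own pace and stop on an object; FORCE is the grip in N (left out, the last holds). Time passes only in rows, so rows that repeat a pose let the fingers close. It gives the time, the measured TCP pose, the force, the opening and the grip force at its end, in the units of the state.
- readout.observe(): the state, without advancing time (a new reading comes with each control period).
- eyes.capture(name): name is "scene" or "top" or "wrist"; returns (picture, depth): 384x512x3 uint8, blue, green, red; 384x512 float32, m along the optical axis (not along the pixel's ray), 0 where there is no reading.
- eyes.camera_model(name): a dict with "fx", "fy", "cx", "cy" (pixels), "R" (3x3) and "t" (3): a world point X has camera coordinates R X + t; the wrist camera has in their place "mount" (4x4, takes a point from camera to tool coordinates, whose origin is the TCP and whose axes are the flange's). Camera axes: x right, y down, z forward; pixel columns grow to the right and rows downward; lengths in m; the calibration is good to about 2 mm. A picture is of the moment at which its call begins: read the wrist's pose just before it. camera_model takes no time and is no camera call.
- order.hand_in(): hands the job in; it is judged then, once.
The state is a dict: "time": time; "q": joint angles; "joint_vel": joint speeds; "joint_efforts": joint torques, N m; "position": TCP position; "ee_rot": TCP orientation; "force": force on the tool from outside, world axes, zero at the start; "torque": the same for the moment, N m; "gripper_width": finger opening in m; "finger_force": force on a finger pad.
Only numpy, scipy, OpenCV 4.12 (cv2) and the standard library are available. Lean on these libraries where they do the work, as an engineer would, in place of code of your own. Each camera call takes 0.05 s, during which the arm holds its last target. There are 200 camera calls.

TASK

Two empty dish crates stand one on each side of the taped dispatch lane, and one of them has a ring stamped on its underside. Tip each crate over onto its side so that its underside shows; when both are down, push the stamped one, still lying on its side, to the middle of the lane between the two tape lines, straight with the lane, and leave the other one clear of the lane. Only push with the fingers: pick nothing up, and do not disturb the bottle, the jar or the stack of dishes.

Things in the scene. Friction and masses are not known exactly. Their poses are not given: they have to be found in the camera images.
- crate_a_center (a point): Centre of a crate: white plastic, open-topped, 80 mm deep (own x), 120 mm wide (own y), 130 mm tall (own z, up to the mouth), 0.25 kg, empty. Top 22 mm is a solid rim band, bottom 22 mm a solid foot skirt, slots between. Starts upright left or right of the lane, its x roughly along the lane. Centre 65 mm above the bench standing, 40 mm lying on a 120 mm side.
- crate_b_center (a point): Centre of the other crate, on the lane's other side, alike but for the stamp. Both grip the bench: a slow level push on the rim band, square to a 120 mm side, tips one about its opposite bottom edge, and it falls by itself past about 40 degrees. Lying, it slides when pushed low on its end (the 80 x 130 mm wall).
- stamp (a point): Centre of the stamp, a black ring 60 mm across with a bar through it, on the underside of one of the crates, 3 mm inside its foot skirt (62 mm from that crate's centre); the other underside is blank. Hidden until tipped: a crate tipped towards the robot's base shows its underside to the far side (+x).
- lane: Dispatch lane: two parallel black tape lines flat on the steel bench, 400 mm long, 19 mm wide, 190 mm apart between inner edges, leading away from the robot to a hatch, a tape arrow beyond their far ends. Origin on the bench midway between the lines, half-way along; own x along the lane away from the robot, own y to the left.
- bottle: Bystander: glass bottle with an aluminium cap, 66 mm across, 150 mm tall, farther out than the left crate; origin at the centre of its underside.
- dishes: Bystander: stack of clear dishes, 55 mm across, 56 mm tall, farther out than the right crate; origin at the centre of its underside.
- jar: Bystander: amber jar with a black lid, 50 mm across, 65 mm tall, at the far end of the left tape line, left of the arrow; origin at the centre of its underside.
Not all that is in view belongs to the job. What is shaped like the part that bears crate_b_center but orange is not meant.

How it is judged:
By the outcome, as a careful person would: the job done as asked, in the order asked, and still so for the second after the job is handed in, with the robot touching nothing.
It also fails if it takes over 64 s, if anything falls off the work surface, if the arm or the gripper's body presses on something with over 40 N, if the wrist force passes 120 N, or if a joint passes its speed limit or range.

## Working session

There is one attempt and no reset: what is moved stays moved. The work goes in short steps, Python scripts to look and compute and a shell command to move; the robot and the scene stay as the last step left them, time stands still between calls to the robot, and variables do not carry over. Pictures are saved under pics/ and viewed, at most 10 in all, crops included, and the job is handed in when it is done.

```bash
ls; mkdir -p pics
cat > h.py <<'E'
import numpy as np,cv2
from cell import readout,eyes,order,r
def snap(name,fn):
    p,d=eyes.capture(name); cv2.imwrite('pics/'+fn+'.png',p); np.save('pics/'+fn+'.npy',d); return p,d
def world(name,d,u,v,z=None):
    m=eyes.camera_model(name);R=np.array(m['R']);t=np.array(m['t'])
    ray=np.array([(u-m['cx'])/m['fx'],(v-m['cy'])/m['fy'],1.])
    if z is None: return R.T@(ray*d[int(v),int(u)]-t)
    o=-R.T@t; w=R.T@ray; return o+w*(z-o[2])/w[2]
def cloud(name,d):
    m=eyes.camera_model(name);R=np.array(m['R']);t=np.array(m['t'])
    v,u=np.mgrid[:d.shape[0],:d.shape[1]]
    c=np.stack([(u-m['cx'])/m['fx']*d,(v-m['cy'])/m['fy']*d,d],-1)
    P=(c-t)@R; P[d<=0]=np.nan; return P
E
python3 - <<'E'
from h import *
a,_=snap('scene','s0');b,_=snap('top','t0')
cv2.imwrite('pics/s0t0.png',np.vstack([a,b])[:, :] if 0 else cv2.resize(np.hstack([a,b]),(800,300)))
s=readout.observe();print(s['position'],s['ee_rot'],s['time'],r.finger_overhang)
for n in('scene','top'):
  m=eyes.camera_model(n);R=np.array(m['R']);print(n,-R.T@m['t'],R[2])
E
```

```text
pics
[0.27310048 0.58941529 0.30301538] [-3.13995811e+00  1.07897876e-04  2.70767714e+00] 0.1 0.0726
scene [ 1.36587372 -0.00756426  0.94366431] [-0.70482388  0.00682083 -0.70934954]
top [ 0.35130952 -0.01834827  1.33970245] [ 0.12881586  0.02097938 -0.99144659]
```

View pics/t0.png

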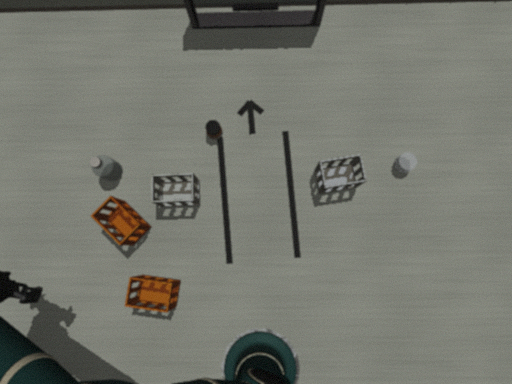

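View pics/s0.png

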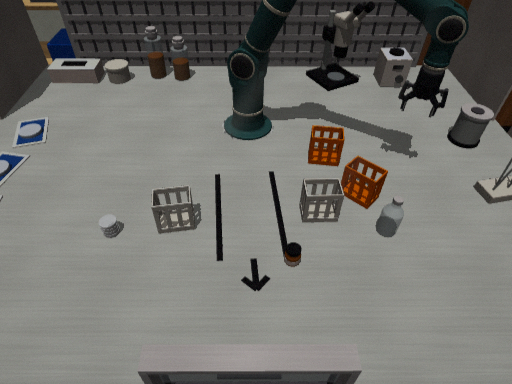

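The top view (robot at the bottom) shows the white crates at about (176,190) on the left and (338,175) on the right. The tape lines run (221,138)-(229,262) and (285,132)-(297,257). The orange decoys are at (122,222) and (153,292), the bottle at (103,165), the dishes at (404,163) and the jar at (213,128).

Run:
```python
from h import *
dt=np.load('pics/t0.npy')
L=[world('top',dt,*p,z=0)[:2] for p in [(221.5,138),(229.5,263),(285.5,131),(297,257)]]
print(np.round(L,3))
c=np.mean(L,0);ax=(L[0]-L[1])+(L[2]-L[3]);print('lane',c,np.degrees(np.arctan2(ax[1],ax[0])))
img={'top':cv2.imread('pics/t0.png'),'scene':cv2.imread('pics/s0.png')}
boxes={}
for n in ('top','scene'):
    d=np.load('pics/%s0.npy'%n[0]);P=cloud(n,d).reshape(-1,3);C=img[n].reshape(-1,3).astype(int)
    ok=np.isfinite(P).all(1)&(P[:,2]>.108)&(P[:,2]<.14)&(P[:,0]>.3)&(P[:,0]<.9)&(np.abs(P[:,1])<.45)
    Q=P[ok];cc=C[ok]
    lab=np.zeros(len(Q),int)
    # cluster via raster
    g=np.zeros((600,900),np.uint8);gi=((Q[:,0]-.3)*1000).astype(int);gj=((Q[:,1]+.45)*1000).astype(int)
    g[gi,gj]=1;g=cv2.dilate(g,np.ones((15,15)))
    k,l=cv2.connectedComponents(g);lab=l[gi,gj]
    for i in range(1,k):
        q=Q[lab==i]
        if len(q)<25: continue
        (cx,cy),(w,h),a=cv2.minAreaRect((q[:,:2]*1000).astype(np.float32))
        print(n,len(q),'c %.0f %.0f size %.0f %.0f ang %.1f z %.3f'%(cx,cy,w,h,a,np.median(q[:,2])),cc[lab==i].mean(0).round())
for nm,p,z in [('bottle',(97,162),.15),('jar',(213,126),.065),('dishes',(405,160),.056)]:
    print(nm,world('top',dt,*p,z=z).round(3))
t=img['top'];s=img['scene']
cv2.imwrite('pics/c0.png',np.vstack([cv2.resize(t[110:310,85:285],(500,500))]).copy() if 0 else np.hstack([cv2.resize(t[140:230,100:220],(400,300),interpolation=2),cv2.resize(t[140:230,290:410],(400,300),interpolation=2)]))
```

```text
[[ 0.705  0.113]
 [ 0.312  0.089]
 [ 0.724 -0.091]
 [ 0.328 -0.118]]
lane [ 0.51714597 -0.00190923] 3.678788948191091
top 375 c 439 402 size 120 80 ang 45.6 z 0.127 [ 27.  60. 102.]
top 388 c 530 242 size 81 122 ang 1.6 z 0.127 [103. 108. 106.]
top 380 c 571 -243 size 81 121 ang 8.9 z 0.127 [105. 108. 106.]
top 67 c 604 443 size 14 36 ang 90.0 z 0.117 [91. 96. 92.]
scene 429 c 438 400 size 121 86 ang 47.1 z 0.122 [ 16.  48. 101.]
scene 504 c 529 240 size 85 120 ang 0.9 z 0.124 [85. 91. 95.]
scene 501 c 569 -245 size 86 120 ang 8.9 z 0.124 [90. 95. 98.]
scene 71 c 607 442 size 45 14 ang 8.0 z 0.117 [117. 118. 115.]
bottle [0.602 0.451 0.15 ]
jar [0.726 0.132 0.065]
dishes [ 0.613 -0.444  0.056]
```

View pics/c0.png

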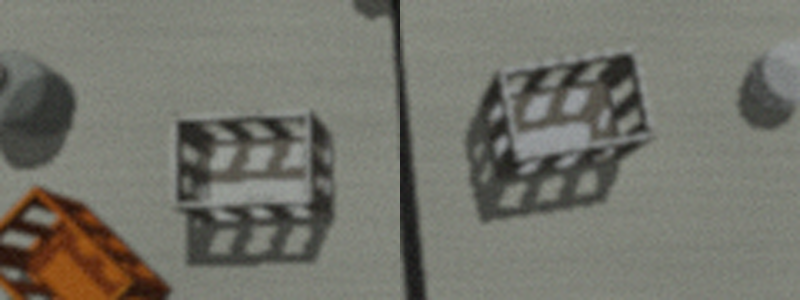

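Left crate: centre (0.530, 0.242), yaw about 1.3°. Right crate: (0.570, -0.244), yaw about 8.9°. The lane centre is (0.517, -0.002), yaw about 3.6°. I'll tip both crates towards the base with the fingers open across the rim, starting with the left one.

```bash
python3 -m jog '{"offset":[[0.58,-0.58,0],[0.58,-0.58,0],[0.58,-0.58,0],[0.58,-0.58,0],[0.58,-0.58,0],[0.58,-0.58,0]],"rotation":[[0,0,0.1455],[0,0,0.1455],[0,0,0.1455],[0,0,0.1455],[0,0,0.1455],[0,0,0.1455]],"hand":[85,85,85,85,85,85]}'; python3 -m jog '{"offset":[[0.54,-0.58,0],[0.54,-0.58,0],[0.54,-0.58,0],[0.54,-0.58,0],[0.54,-0.58,0],[0.54,-0.58,-0.39],[0.54,-0.58,-0.39],[0.54,-0.58,-0.39],[0.54,-0.58,-0.39],[0.54,-0.58,-0.39]],"rotation":[[0,0,0],[0,0,0],[0,0,0],[0,0,0],[0,0,0],[0,0,0],[0,0,0],[0,0,0],[0,0,0],[0,0,0]],"hand":[85,85,85,85,85,85,85,85,85,85]}'
```

```text
time: 0.7
position: [0.4536, 0.4086, 0.3036]
ee_rot: [-3.138, 0.003, -3.131]
force: [0.9, -0.9, 0.9]
gripper_width: 0.0852
finger_force: 0.0
time: 1.7
position: [0.61, 0.2427, 0.1884]
ee_rot: [3.141, 0.002, -3.118]
force: [0.1, 1.1, 0.7]
gripper_width: 0.0849
finger_force: 0.0
```

Run:
```python
from h import *
print(r.finger_overhang)
p,d=snap('scene','s1');P=cloud('scene',d)
m=(abs(P[...,0]-.61)<.02)&(abs(P[...,1]-.242)<.075)&(P[...,2]>.03)
q=P[m];print(len(q))
for lo in (.17,.22,.27):
  k=q[(q[:,1]>lo)&(q[:,1]<lo+.05)]
  if len(k):print(lo,np.percentile(k,[0,5,95],axis=0).round(3))
cv2.imwrite('pics/c1.png',cv2.resize(p[130:230,270:400],(780,600),interpolation=2))
```

```text
0.0726
2071
0.17 [[0.59  0.17  0.133]
 [0.594 0.176 0.175]
 [0.628 0.216 0.495]]
0.22 [[0.59  0.22  0.19 ]
 [0.592 0.222 0.2  ]
 [0.629 0.268 0.497]]
0.27 [[0.59  0.27  0.131]
 [0.599 0.272 0.149]
 [0.628 0.307 0.478]]
```

View pics/c1.png

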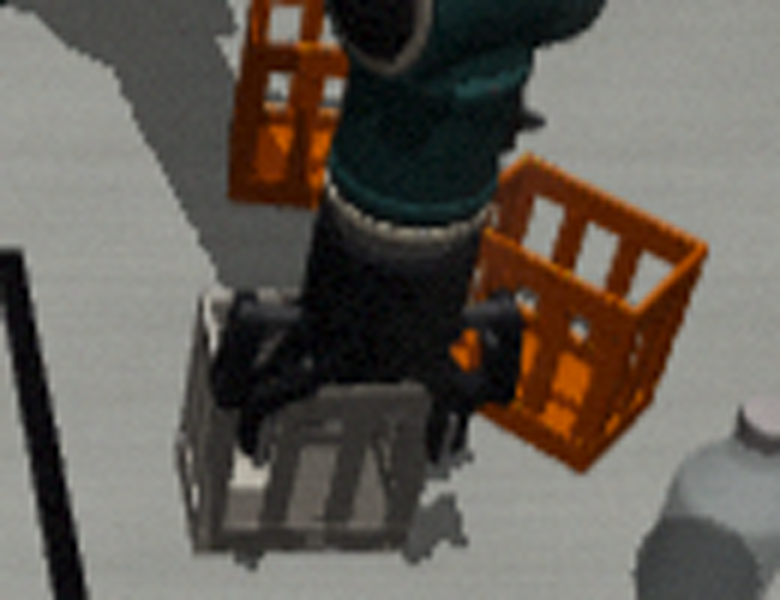

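Run:
```python
from h import *
m=eyes.camera_model('scene');R=np.array(m['R']);t=np.array(m['t'])
for X in [(.57,.18,.13),(.57,.30,.13),(.61,.186,.131),(.61,.299,.131),(.61,.2,.131),(.61,.285,.131)]:
  c=R@np.array(X)+t;u=m['fx']*c[0]/c[2]+m['cx'];v=m['fy']*c[1]/c[2]+m['cy'];print(X,((u-270)*6).round(),((v-130)*6).round())
P=cloud('scene',np.load('pics/s1.npy'))
k=P[(abs(P[...,0]-.61)<.02)&(abs(P[...,1]-.242)<.075)&(P[...,2]>.03)&(P[...,2]<.145)]
print(k[np.argsort(k[:,1])].round(3)[::6])
```

```text
(0.57, 0.18, 0.13) 214.0 394.0
(0.57, 0.3, 0.13) 443.0 394.0
(0.61, 0.186, 0.131) 235.0 449.0
(0.61, 0.299, 0.131) 456.0 449.0
(0.61, 0.2, 0.131) 262.0 449.0
(0.61, 0.285, 0.131) 428.0 449.0
[[0.619 0.186 0.144]
 [0.619 0.192 0.14 ]
 [0.621 0.199 0.133]
 [0.616 0.284 0.141]
 [0.619 0.286 0.14 ]
 [0.614 0.293 0.144]]
```

```bash
python3 -m jog '{"offset":[[-0.02,-0.01,-0.05],[-0.065,-0.01,-0.05],[-0.09,-0.01,-0.05],[-0.11,-0.01,-0.04],[-0.13,-0.01,-0.027],[-0.15,-0.01,-0.017],[-0.167,-0.01,-0.01],[-0.187,-0.01,0],[-0.207,-0.01,0.007],[-0.227,-0.01,0.013]],"rotation":[[0,0,0],[0,0,0],[0,0,0],[0,0,0],[0,0,0],[0,0,0],[0,0,0],[0,0,0],[0,0,0],[0,0,0]],"hand":[85,85,85,85,85,85,85,85,85,85]}'
python3 - <<'E'
from h import *
p,d=snap('scene','s2');P=cloud('scene',d);t,dt=snap('top','t2')
cv2.imwrite('pics/c2.png',np.hstack([cv2.resize(p[130:230,270:400],(400,308),interpolation=2),cv2.resize(t[140:240,130:230],(308,308),interpolation=2)]))
E
```

```text
time: 2.75
position: [0.5406, 0.2387, 0.1909]
ee_rot: [-3.142, -0.0, -3.118]
force: [0.1, -0.5, 0.9]
gripper_width: 0.085
finger_force: 0.3
```

View pics/c2.png

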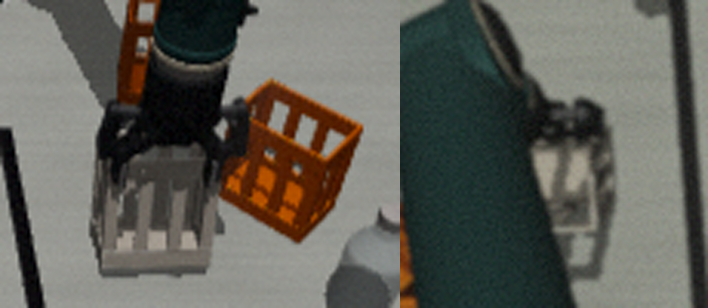

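The foot has lifted evenly, so the crate is tipping as planned. I'll keep pushing.

```bash
python3 -m jog '{"offset":[[-0.027,0,0.007],[-0.053,0,0.013],[-0.08,0,0.02],[-0.107,0,0.02],[-0.133,0,0.02],[-0.16,0,0.02],[-0.187,0,0.017],[-0.213,0,0.013],[-0.24,0,0.01],[-0.26,0,0.007]],"rotation":[[0,0,0],[0,0,0],[0,0,0],[0,0,0],[0,0,0],[0,0,0],[0,0,0],[0,0,0],[0,0,0],[0,0,0]],"hand":[85,85,85,85,85,85,85,85,85,85]}';  python3 -m jog '{"offset":[[0,0,0.1],[0,0,0.2],[0.05,-0.1,0.4],[0.05,-0.1,0.4]],"rotation":[[0,0,0],[0,0,0],[0,0,0],[0,0,0]],"hand":[85,85,85,85]}'
python3 - <<'E'
from h import *
p,d=snap('scene','s3');P=cloud('scene',d);t,dt=snap('top','t3')
cv2.imwrite('pics/c3.png',np.hstack([cv2.resize(p[130:230,270:400],(400,308),interpolation=2),cv2.resize(t[140:290,130:280],(308,308),interpolation=2)]))
E
```

```text
time: 3.85
position: [0.4623, 0.2388, 0.1927]
ee_rot: [-3.142, -0.0, -3.118]
force: [-0.3, -0.3, 0.5]
gripper_width: 0.0848
finger_force: 0.0
time: 4.25
position: [0.48, 0.2078, 0.3168]
ee_rot: [3.14, 0.006, -3.12]
force: [0.4, -0.7, -0.4]
gripper_width: 0.0848
finger_force: 0.0
```

View pics/c3.png

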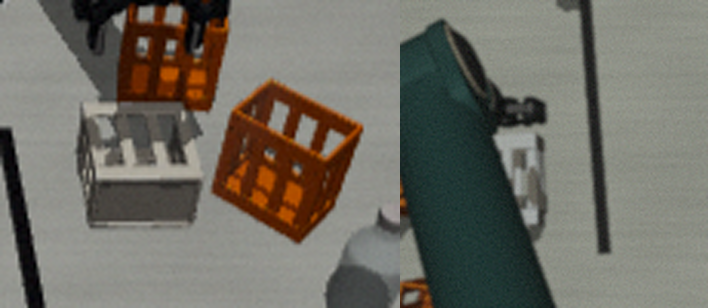

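The left crate is down with a blank underside, and it's clear of the lane. The stamp should be under the right crate, so I'll tip that one next.

```bash
python3 -m jog '{"offset":[[0.28,-0.73,0],[0.28,-0.73,0],[0.28,-0.73,0],[0.28,-0.73,0],[0.28,-0.73,0],[0.28,-0.73,0]],"rotation":[[0,0,0.043],[0,0,0.043],[0,0,0.043],[0,0,0.043],[0,0,0.043],[0,0,0.043]],"hand":[85,85,85,85,85,85]}'; python3 -m jog '{"offset":[[0.28,-0.73,0],[0.28,-0.73,0],[0.28,-0.73,0],[0.28,-0.73,0],[0.28,-0.73,0],[0.28,-0.73,0],[0.28,-0.73,-0.48],[0.28,-0.73,-0.48],[0.28,-0.73,-0.48],[0.28,-0.73,-0.48]],"rotation":[[0,0,0],[0,0,0],[0,0,0],[0,0,0],[0,0,0],[0,0,0],[0,0,0],[0,0,0],[0,0,0],[0,0,0]],"hand":[85,85,85,85,85,85,85,85,85,85]}'
```

```text
time: 4.95
position: [0.5626, -0.0161, 0.3113]
ee_rot: [-3.139, -0.002, -2.992]
force: [-0.5, 0.8, 0.5]
gripper_width: 0.0852
finger_force: 0.0
time: 5.95
position: [0.6418, -0.225, 0.1606]
ee_rot: [3.134, -0.013, -2.981]
force: [-0.2, 0.3, 0.0]
gripper_width: 0.0846
finger_force: 0.0
```

```bash
python3 -m jog '{"offset":[[-0.033,-0.015,0.01],[-0.066,-0.02,0.01],[-0.089,-0.024,0.01],[-0.109,-0.027,0.02],[-0.128,-0.03,0.033],[-0.148,-0.033,0.043],[-0.165,-0.036,0.05],[-0.184,-0.039,0.06],[-0.204,-0.042,0.067],[-0.224,-0.045,0.073]],"rotation":[[0,0,0],[0,0,0],[0,0,0],[0,0,0],[0,0,0],[0,0,0],[0,0,0],[0,0,0],[0,0,0],[0,0,0]],"hand":[85,85,85,85,85,85,85,85,85,85]}'; python3 -m jog '{"offset":[[-0.026,-0.004,0.007],[-0.053,-0.008,0.013],[-0.079,-0.012,0.02],[-0.105,-0.017,0.02],[-0.132,-0.021,0.02],[-0.158,-0.025,0.02],[-0.184,-0.029,0.017],[-0.211,-0.033,0.013],[-0.237,-0.037,0.01],[-0.257,-0.04,0.007]],"rotation":[[0,0,0],[0,0,0],[0,0,0],[0,0,0],[0,0,0],[0,0,0],[0,0,0],[0,0,0],[0,0,0],[0,0,0]],"hand":[85,85,85,85,85,85,85,85,85,85]}';  python3 -m jog '{"offset":[[0,0,0.1],[0,0,0.2],[0,0.3,0.4],[0,0.6,0.4],[0,0.6,0.4],[0,0.6,0.4]],"rotation":[[0,0,0],[0,0,0],[0,0,0],[0,0,0],[0,0,0],[0,0,0]],"hand":[85,85,85,85,85,85]}'
cat > find.py <<'E'
from h import *
import sys
k=sys.argv[1]
p,d=snap('scene','s'+k);t,dt=snap('top','t'+k)
for n,im,D in (('top',t,dt),('scene',p,d)):
    P=cloud(n,D).reshape(-1,3);C=im.reshape(-1,3).astype(int)
    ok=np.isfinite(P).all(1)&(P[:,2]>.066)&(P[:,2]<.088)&(P[:,0]>.3)&(P[:,0]<.72)&(P[:,1]<.35)&(P[:,1]>-.4)&(C.min(1)>55)&(C.max(1)-C.min(1)<40)
    Q=P[ok];g=np.zeros((600,900),np.uint8);gi=((Q[:,0]-.2)*1000).astype(int);gj=((Q[:,1]+.45)*1000).astype(int)
    g[gi,gj]=1;g=cv2.dilate(g,np.ones((15,15)));kk,l=cv2.connectedComponents(g);lab=l[gi,gj]
    for i in range(1,kk):
        q=Q[lab==i]
        if len(q)<60: continue
        (cx,cy),(w,h),a=cv2.minAreaRect((q[:,:2]*1000).astype(np.float32))
        print(n,len(q),'c %.0f %.0f size %.0f %.0f ang %.1f z %.3f'%(cx,cy,w,h,a,np.median(q[:,2])))
cv2.imwrite('pics/c%s.png'%k,cv2.resize(np.hstack([p[120:300],t[90:270]]),(800,141*800//800)) if 0 else np.vstack([cv2.resize(p[130:280,80:420],(680,300),interpolation=2),cv2.resize(t[110:260,80:420],(680,300),interpolation=2)]))
E
python3 find.py 4
```

```text
time: 6.95
position: [0.5783, -0.2428, 0.1908]
ee_rot: [3.141, -0.0, -2.983]
force: [1.2, 0.3, 1.0]
gripper_width: 0.0855
finger_force: 0.5
time: 7.95
position: [0.501, -0.2549, 0.1927]
ee_rot: [3.141, -0.0, -2.984]
force: [-0.2, 0.4, -0.2]
gripper_width: 0.085
finger_force: 0.0
time: 8.55
position: [0.5015, -0.0722, 0.3137]
ee_rot: [3.141, 0.001, -2.982]
force: [1.3, 0.0, -0.4]
gripper_width: 0.0852
finger_force: 0.0
top 1221 c 419 239 size 130 120 ang 1.3 z 0.079
top 1233 c 461 -261 size 131 121 ang 8.5 z 0.079
scene 633 c 417 238 size 134 121 ang 1.3 z 0.080
scene 658 c 457 -262 size 138 120 ang 9.2 z 0.080
```

View pics/c4.png

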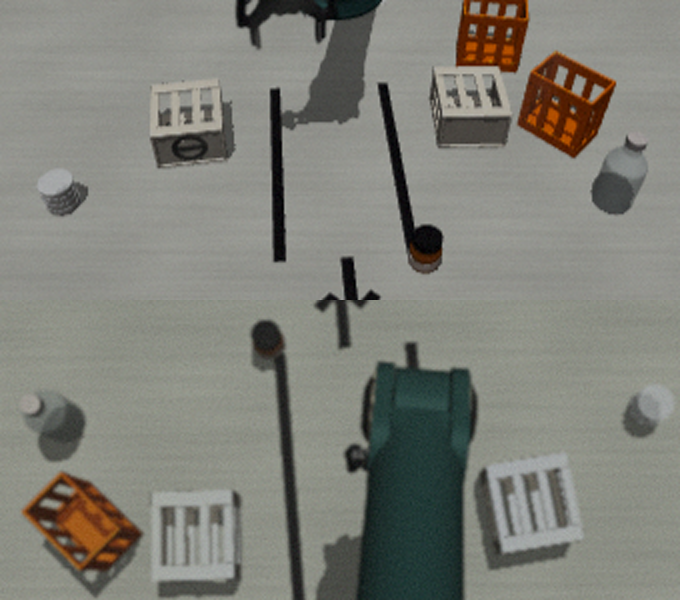

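The right crate carries the stamp. It lies at (0.460, -0.261), yaw 8.7°, with the ring facing +x. The next step is to go to its outer end with the hand turned a quarter turn.

Run:
```python
from h import *
s=readout.observe();print(np.round(s['q'],2),s['position'],s['ee_rot'])
```

```text
[-0.05  0.21  0.14  1.95 -0.04  0.98  1.85] [ 0.50245016 -0.06835832  0.31426431] [ 3.13937535  0.00326096 -2.97324544]
```

```bash
python3 -m jog '{"offset":[[-0.09,-0.955,0],[-0.09,-0.955,0],[-0.09,-0.955,0],[-0.09,-0.955,0],[-0.09,-0.955,0],[-0.09,-0.955,0],[-0.09,-0.955,0],[-0.09,-0.955,0],[-0.09,-0.955,0],[-0.09,-0.955,0]],"rotation":[[0,0,-0.4],[0,0,-0.4],[0,0,-0.4],[0,0,-0.4],[0,0,-0.4],[0,0,-0.4],[0,0,-0.4],[0,0,-0.4],[0,0,-0.4],[0,0,-0.4]],"hand":[85,85,85,85,85,85,85,85,85,85]}'; python3 -m jog '{"offset":[[0,0,0],[0,0,0],[0,0,0],[0,0,-0.5],[0,0,-0.5],[0,0,-0.5],[0,0,-0.5],[0,0,-0.5],[0,0,-0.5],[0,0,-0.5]],"rotation":[[0,0,-0.102],[0,0,-0.102],[0,0,-0.102],[0,0,-0.102],[0,0,-0.102],[0,0,-0.102],[0,0,-0.102],[0,0,-0.102],[0,0,-0.102],[0,0,-0.102]],"hand":[85,85,85,85,85,85,85,85,85,85]}'
```

```text
time: 9.65
position: [0.4743, -0.3618, 0.3125]
ee_rot: [-3.141, -0.0, 2.043]
force: [0.5, -0.4, -0.4]
gripper_width: 0.0849
finger_force: 0.0
time: 10.65
position: [0.4761, -0.3623, 0.166]
ee_rot: [3.137, 0.003, 1.724]
force: [-0.0, 0.4, 0.1]
gripper_width: 0.0849
finger_force: 0.0
```

```bash
python3 -m jog '{"offset":[[0,0,-0.12],[0,0,-0.237],[0,0,-0.237],[0,0,-0.237],[-0.006,0.04,-0.237],[-0.013,0.082,-0.237],[-0.013,0.082,-0.237]],"rotation":[[0,0,0],[0,0,0],[0,0,0],[0,0,0],[0,0,0],[0,0,0],[0,0,0]],"hand":[85,85,85,85,85,85,85]}'
```

```text
time: 11.35
position: [0.4716, -0.3339, 0.0929]
ee_rot: [3.14, -0.001, 1.726]
force: [-0.2, 0.5, -0.8]
gripper_width: 0.0851
finger_force: 0.0
```

```bash
python3 -m jog '{"offset":[[0,0.02,0],[0.005,0.05,0],[0.011,0.08,0],[0.017,0.11,0],[0.023,0.14,0],[0.029,0.17,0],[0.035,0.2,0],[0.041,0.23,0],[0.047,0.26,0],[0.053,0.29,0]],"rotation":[[0,0,0],[0,0,-0.001],[0,0,-0.002],[0,0,-0.003],[0,0,-0.004],[0,0,-0.005],[0,0,-0.006],[0,0,-0.007],[0,0,-0.008],[0,0,-0.009]],"hand":[85,85,85,85,85,85,85,85,85,85]}'; python3 find.py 5
```

```text
time: 12.35
position: [0.487, -0.2487, 0.0917]
ee_rot: [-3.141, -0.0, 1.694]
force: [-0.2, -0.8, -0.4]
gripper_width: 0.0851
finger_force: 0.0
top 1216 c 419 239 size 130 120 ang 1.3 z 0.079
top 661 c 491 -176 size 114 137 ang 12.5 z 0.079
scene 640 c 416 238 size 136 121 ang 1.3 z 0.080
scene 667 c 476 -177 size 136 119 ang 6.9 z 0.080
```

```bash
python3 -m jog '{"offset":[[0.006,0.03,0],[0.012,0.06,0],[0.018,0.09,0],[0.024,0.12,0],[0.03,0.15,0],[0.036,0.18,0],[0.042,0.21,0],[0.048,0.24,0],[0.054,0.27,0],[0.06,0.3,0]],"rotation":[[0,0,-0.001],[0,0,-0.002],[0,0,-0.003],[0,0,-0.004],[0,0,-0.005],[0,0,-0.006],[0,0,-0.007],[0,0,-0.008],[0,0,-0.009],[0,0,-0.01]],"hand":[85,85,85,85,85,85,85,85,85,85]}';python3 -m jog '{"offset":[[0.006,0.03,0],[0.012,0.06,0],[0.018,0.09,0],[0.024,0.12,0],[0.03,0.15,0],[0.036,0.18,0],[0.042,0.21,0],[0.048,0.24,0],[0.052,0.26,0],[0.053,0.265,0]],"rotation":[[0,0,-0.001],[0,0,-0.002],[0,0,-0.003],[0,0,-0.004],[0,0,-0.005],[0,0,-0.006],[0,0,-0.007],[0,0,-0.008],[0,0,-0.009],[0,0,-0.009]],"hand":[85,85,85,85,85,85,85,85,85,85]}'; python3 find.py 6
```

```text
time: 13.45
position: [0.505, -0.1588, 0.0918]
ee_rot: [-3.142, 0.0, 1.663]
force: [0.3, -1.8, -0.1]
gripper_width: 0.0852
finger_force: 0.0
time: 14.45
position: [0.5209, -0.079, 0.0917]
ee_rot: [-3.142, -0.0, 1.636]
force: [0.7, -2.0, -0.5]
gripper_width: 0.0853
finger_force: 0.0
top 1125 c 419 239 size 130 120 ang 1.1 z 0.079
top 386 c 529 12 size 100 85 ang 4.0 z 0.079
scene 641 c 417 238 size 135 121 ang 1.3 z 0.080
scene 648 c 511 -6 size 137 119 ang 2.6 z 0.080
```

View pics/c6.png

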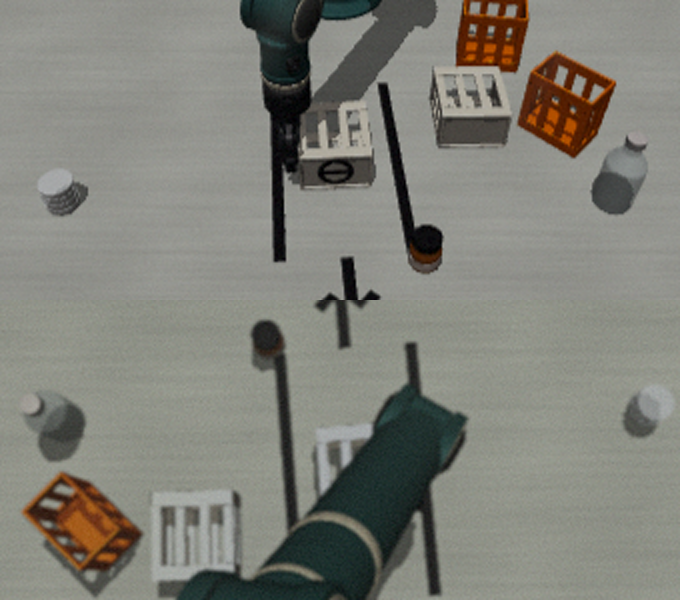

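It is nearly there, about 4 mm short. I'll nudge it, back off and check.

```bash
python3 -m jog '{"offset":[[0,0.007,0],[0,0.015,0],[0,0.015,0],[0,-0.05,0],[0,-0.13,0],[0,-0.13,0.2],[0,-0.2,0.7],[0,-0.6,0.9],[0,-0.9,0.9],[0,-0.9,0.9]],"rotation":[[0,0,0],[0,0,0],[0,0,0],[0,0,0],[0,0,0],[0,0,0],[0,0,0],[0,0,0],[0,0,0],[0,0,0]],"hand":[85,85,85,85,85,85,85,85,85,85]}'; python3 find.py 7
python3 - <<'E'
from h import *
P=np.array([readout.observe()['position']]);print(P)
t=cv2.imread('pics/t7.png');cv2.imwrite('pics/c7b.png',cv2.resize(t[120:270,195:345],(600,600),interpolation=2))
E
```

```text
time: 15.55
position: [0.5208, -0.2399, 0.2887]
ee_rot: [3.14, -0.001, 1.637]
force: [1.5, 0.1, -0.3]
gripper_width: 0.0856
finger_force: 0.0
top 1218 c 419 239 size 130 120 ang 1.3 z 0.079
top 1166 c 515 -3 size 131 120 ang 3.6 z 0.079
scene 639 c 417 238 size 134 121 ang 1.5 z 0.080
scene 711 c 512 -4 size 135 120 ang 3.5 z 0.080
[[ 0.52074043 -0.246699    0.29152642]]
```

View pics/c7b.png

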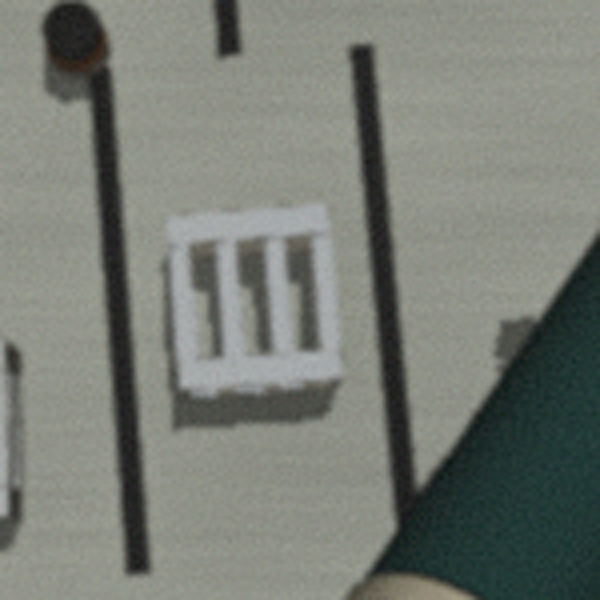

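The stamped crate is at (0.515, -0.003), yaw 3.6°, against a lane centre of (0.517, -0.002), yaw 3.7°. It is still on its side, and the hand is clear.

```bash
python3 -m jog '{"offset":[[0,0,0],[0,0,0],[0,0,0]],"rotation":[[0,0,0],[0,0,0],[0,0,0]],"hand":[85,85,85]}'; python3 -c "
from cell import order
print(order.hand_in())"
```

```text
time: 15.95
position: [0.5207, -0.2376, 0.2855]
ee_rot: [-3.14, -0.001, 1.637]
force: [-0.1, -0.6, -0.2]
gripper_width: 0.0852
finger_force: 0.0
the job is handed in; nothing more can be done
None
```

Job handed in at about 16 s: both crates are on their sides, and the stamped one (the right-hand crate) measures within about 2 mm of the lane's middle and straight with it. The blank one is clear of the lane on the left, and the bottle, jar and dishes were not touched.

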